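Change over the vial reader trays

ROBOT

A 7-joint arm with a two-finger parallel gripper is mounted at the origin on a cart in front of the work surface, level with it; the furniture and walls round the work are solid. World frame = base frame: x ahead of the robot, y to its left, z up, the work surface at z = 0. Lengths are in m, angles in rad, forces in N, time in s.
With the tool pointing down it reaches from about 0.425 to 0.925 m from the base axis. Payload 6.8 kg.
Tool frame: the origin (TCP) lies at the very end of the fingers, on their centre line; the grasp point (between the pads) lies 19 mm behind it; z points along the fingers, x is the direction in which the jaws open and shut, and the axes are right-handed (so a half turn about z gives the same grasp; the last joint's range is limited). The gripper opens to 85 mm and grips with 20 to 120 N. Pads are 22 mm wide; open, the fingers measure 114 mm over their backs; the gripper's body (76 mm by 85 mm) begins 54 mm behind the grasp point. The pads swing forward as they close: fully open they stand 13 mm farther back than shut.
Start: joints at [-1.373, 0.477, 0.022, 1.555, -0.011, 1.109, -0.083], TCP at [0.203, 0.644, 0.231] pointing down, gripper open.
Joint ranges: [-2.96, 2.96], [-0.34, 2.1], [-1.41, 1.46], [0.24, 2.44], [-1.37, 4.51], [0.17, 1.92], [-2.96, 2.96]. Speed limits (rad/s): [2.39, 2.39, 3.14, 3.14, 3.14, 3.14, 3.14].

INTERFACE

Orientations are given as a rotation vector (axis times angle).
In Python, from bench import * gives the robot as it stands.
- The arm moves only by the tool servo_tool, never from a script. Its argument "increments" is one flat list of numbers, 7 for each row, row after row: the shift along the tool's x, y, z in mm, then the turn, a rotation vector about the tool's x, y, z in rad, then the finger opening in mm, from 0 to 85.4. In form: [tx, ty, tz, wx, wy, wz, fingers, tx, ty, tz, wx, wy, wz, fingers, ...]. A call has exactly 8 rows; each row shifts and turns the commanded pose from where the row before left it, along the tool's axes as they then stand; what a row does not reach is not made up. A row lasts 1/8 s, in which the tool goes at most 62.5 mm and 10.7 degrees, less where a joint would pass 70% of its speed; a pose out of reach is approached as far as the arm can. A call is refused whole if a number of a shift passes 62.5 or a number of a turn 0.188, either way. A call with a gripper value outside its range is refused whole. The fingers move at their own pace and stop on an object; "squeeze" is the grip in N (left out, the last holds). Time passes only in rows, so rows that do not move let the fingers close, or fill a call up. It gives the time, the measured TCP pose, the force and the opening at its end, in the units of the state.
- get_obs(): the state, without advancing time (a new reading comes with each control period).
- grab_frame(name): name is "side" or "top"; returns (picture, depth): 480x640x3 uint8, red, green, blue; 480x640 float32, m along the optical axis (not along the pixel's ray), 0 where there is no reading.
- calibration(name): a dict with "fx", "fy", "cx", "cy" (pixels), "eye" and "orientation" of the camera in the world. Camera axes: x right, y up, looking along -z (the intrinsics and any distortion apply to the point x, -y, -z); pixel columns grow to the right and rows downward; lengths in m; the calibration is good to about 2 mm. A picture is of the moment at which its call begins. calibration takes no time and is no camera call.
- hand_in(): hands the job in, once; it reports no verdict.
The state is a dict: "clock": time; "joints": joint angles; "qvel": joint speeds; "tau": joint torques, N m; "tcp_pos": TCP position; "orientation": TCP orientation; "contact_force": force on the tool from outside, world axes, zero at the start; "moment": the same for the moment, N m; "grip_width": finger opening in m.
Only numpy, scipy, OpenCV 4.12 (cv2) and the standard library are available. Lean on these libraries where they do the work, as an engineer would, in place of code of your own. Each camera call takes 0.05 s, during which the arm holds its last target.

TASK

Two small vial readers stand side by side on the desk. First push the tray that stands out fully home with the fingertips; only then hook a fingertip behind the front lip of the other reader's tray and draw it out along its rail until it meets its stop. Do not pinch or lift anything; the vials stay standing in their trays, and the small loose things on the desk are left alone.

Things in the scene. Friction and masses are not known exactly. Their poses are not given: they have to be found in the camera images.
- reader_1: One of two identical vial readers fixed to the desk (left/right varies), the one whose tray stands out at the start. 200 mm deep, 100 wide; 24 mm high side rails, grey rear block 36 mm deep, 68 high. Origin: centre of the underside, on the desk; x from front to rear block, along the rail; y left; z up. Tray runs out in -x; at tray value 0 the lip's outer face is at x = -100 mm
- reader_2: One of two identical vial readers fixed to the desk (left/right varies), the one whose tray starts home or nearly so. 200 mm deep, 100 wide; 24 mm high side rails, grey rear block 36 mm deep, 68 high. Origin: centre of the underside, on the desk; x from front to rear block, along the rail; y left; z up. Tray runs out in -x; at tray value 0 the lip's outer face is at x = -100 mm
- tray_1 (a joint): White tray 1 of reader 1, at the start 65 to 100 mm out. 0 = fully home, grows as drawn out, 0.100 m = out at its stop; stays where left, moves with about 3 N. 155 mm long, 80 wide, floor top 16 mm above the desk. Behind the lip an empty finger well 60 mm long, 74 wide with 5 mm high sides; then a 4 mm cross wall and the vial bay (walls 12 mm above the floor) with two vials
- tray_2 (a joint): White tray 2 of reader 2, at the start 0 to 10 mm out. 0 = fully home, grows as drawn out, 0.100 m = out at its stop; stays where left, moves with about 3 N. 155 mm long, 80 wide, floor top 16 mm above the desk. Behind the lip an empty finger well 60 mm long, 74 wide with 5 mm high sides; then a 4 mm cross wall and the vial bay (walls 12 mm above the floor) with two vials
- lip_outer_1 (a point): Centre of the outer (robot-side) face of tray 1's upright front lip, 31 mm above the desk; moves with the tray, axes as the reader's. The lip is 6 mm thick, 80 mm wide, from 12 to 50 mm above the desk
- lip_inner_1 (a point): Centre of the inner face of tray 1's front lip, behind which a fingertip hooks, 31 mm above the desk; moves with the tray, axes as the reader's; the finger well lies on its +x side
- lip_outer_2 (a point): Centre of the outer (robot-side) face of tray 2's upright front lip, 31 mm above the desk; moves with the tray, axes as the reader's. The lip is 6 mm thick, 80 mm wide, from 12 to 50 mm above the desk
- lip_inner_2 (a point): Centre of the inner face of tray 2's front lip, behind which a fingertip hooks, 31 mm above the desk; moves with the tray, axes as the reader's; the finger well lies on its +x side
- vial_1: Screw-cap glass vial with a white cap, 28 mm wide, 58 mm high, standing loose in the vial bay of tray 1; origin at the centre of its underside, z up
- vial_3: Screw-cap glass vial with a white cap, 28 mm wide, 58 mm high, standing loose in the vial bay of tray 1; origin at the centre of its underside, z up
- vial_2: Screw-cap glass vial with a black cap, 28 mm wide, 58 mm high, standing loose in the vial bay of tray 2; origin at the centre of its underside, z up
- vial_4: Screw-cap glass vial with a red cap, 28 mm wide, 58 mm high, standing loose in the vial bay of tray 2; origin at the centre of its underside, z up
- stopper: Bystander: rubber stopper, 22 mm wide, 20 mm high, loose on the desk between the readers; origin at its underside
- fitting: Bystander: small tube fitting with hexagons, 18x38x15 mm, loose on the desk between the readers; origin at its underside
- cap: Bystander: white bottle cap, 32 mm wide, 14 mm high, loose near the front of the desk to the left; origin at its underside
There are look-alikes about, which are no part of the job. Leave any blue look-alike of the vial_2 alone.

How it is judged:
On the way, in this order (a step that is already met when the one before it is completed fails the run):
1. the tray that stood out is fully home, the other not yet drawn out (value of joint tray_1 below 0.005 m and value of joint tray_2 below 0.03 m), for 0.2 s.
2. the other tray is out at its stop, the first still home (value of joint tray_1 below 0.005 m and value of joint tray_2 above 0.093 m), for 0.2 s.
At the end, for the whole second after the job is handed in: Tray 1 is home (within 5 mm), tray 2 is out at its stop (93 mm or more of 100), and all four vials stand upright and at rest in the vial bays of their own trays (all of step 2 and x of vial_1 in the frame of lip_inner_1 between 0.07 and 0.143 m and y of vial_1 in the frame of lip_inner_1 between -0.032 and 0.032 m and angle between each of vial_1, vial_3, vial_2, vial_4's own z axis and vertical below 0.15 rad and linear speed of each of vial_1, vial_3, vial_2, vial_4 below 0.02 m/s and x of vial_3 in the frame of lip_inner_1 between 0.07 and 0.143 m and y of vial_3 in the frame of lip_inner_1 between -0.032 and 0.032 m and x of vial_2 in the frame of lip_inner_2 between 0.07 and 0.143 m and y of vial_2 in the frame of lip_inner_2 between -0.032 and 0.032 m and x of vial_4 in the frame of lip_inner_2 between 0.07 and 0.143 m and y of vial_4 in the frame of lip_inner_2 between -0.032 and 0.032 m); the robot touches nothing.
It fails at once if a vial is tipped over (angle between any of vial_1, vial_3, vial_2, vial_4's own z axis and vertical above 0.5 rad).
It fails at once if a vial is lifted off its tray (height (world z) of any of vial_1, vial_3, vial_2, vial_4 above 0.032 m).
It fails at once if a tray's front lip is pinched from both sides ((contact force between the fingers and tray_1_c0 above 1.5 N and contact force between the fingers and tray_1_c1 above 1.5 N) or (contact force between the fingers and tray_2_c0 above 1.5 N and contact force between the fingers and tray_2_c1 above 1.5 N)).
It fails at once if the loose stopper, fitting or cap on the desk is moved by more than 20 mm (distance of any of stopper, fitting, cap from where it was at the start of the episode above 0.02 m).
It also fails if it takes over 45 s, if anything falls off the work surface, if the arm or the gripper's body presses on something with over 40 N, if the wrist force passes 120 N, or if a joint passes its speed limit or range.

## Working session

There is one attempt and no reset: what is moved stays moved. The work goes in short steps, Python scripts to look and compute and a tool call to move; the robot and the scene stay as the last step left them, time stands still between calls to the robot, and variables do not carry over. Pictures are saved under pics/ and viewed, and the job is handed in when it is done.

Besides the shell and the picture viewer there is one more tool, called by a JSON object that holds its "fn" and its "kwargs", one argument or row to a line. servo_tool: Moves the arm, as the interface text tells. Its arguments: {"type":"object","properties":{"increments":{"type":"array","items":{"type":"number"}},"squeeze":{"type":"number"}},"required":["increments"]}

```bash
mkdir -p pics; ls
python3 - <<'E'
from bench import *
import cv2,numpy as np
o=get_obs();print(o)
for n in("top","side"):
    p,d=grab_frame(n);cv2.imwrite(f"pics/{n}0.png",p[:,:,::-1]);np.save(f"pics/{n}0d.npy",d);print(n,calibration(n))
E
```

```text
pics
{'clock': 0.0, 'joints': array([-1.37311476,  0.47780883,  0.02236685,  1.55643948, -0.01153968,
        1.10927196, -0.08311588]), 'qvel': array([-0.00151896, -0.0005059 ,  0.00166763, -0.00081428, -0.00134352,
       -0.00063521, -0.00034919]), 'tau': array([ 2.14898392e-05, -5.96457589e+01,  1.60799168e+00, -2.81193101e+01,
        1.23925443e-02,  9.61483049e-03,  1.19508738e-05]), 'tcp_pos': array([0.20304512, 0.64313112, 0.23032542]), 'orientation': array([ 2.53294883e+00,  1.85648550e+00, -2.17177414e-03]), 'contact_force': array([ 0.07975857, -0.61079748, -0.10126123]), 'moment': array([ 0.02945678, -0.01424561, -0.00517576]), 'grip_width': 0.08548240685486432}
top {'fx': 507.01584361163066, 'fy': 507.01584361163066, 'cx': 325.2034921926532, 'cy': 241.10075507828043, 'eye': array([ 0.3965413 , -0.16010806,  0.96493169]), 'orientation': array([ 0.17350009, -0.14369174, -1.42106983])}
side {'fx': 443.4391730623911, 'fy': 443.4391730623911, 'cx': 316.78807170133774, 'cy': 240.07704306029984, 'eye': array([ 0.32476923, -0.93118727,  0.57773727]), 'orientation': array([ 1.010643  , -0.16683273, -0.26354164])}
```

View pics/top0.png

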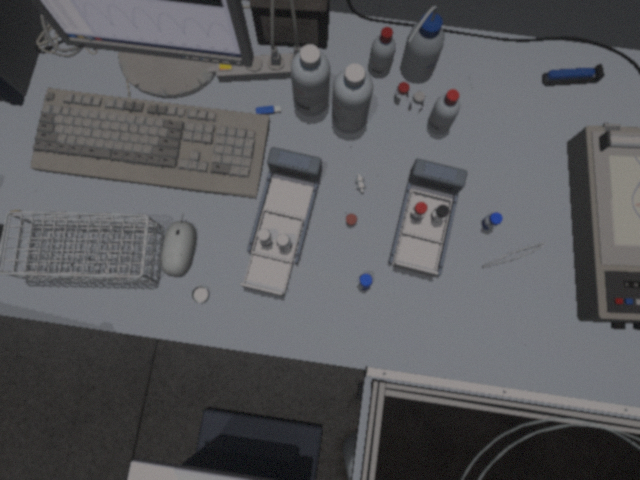

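View pics/side0.png

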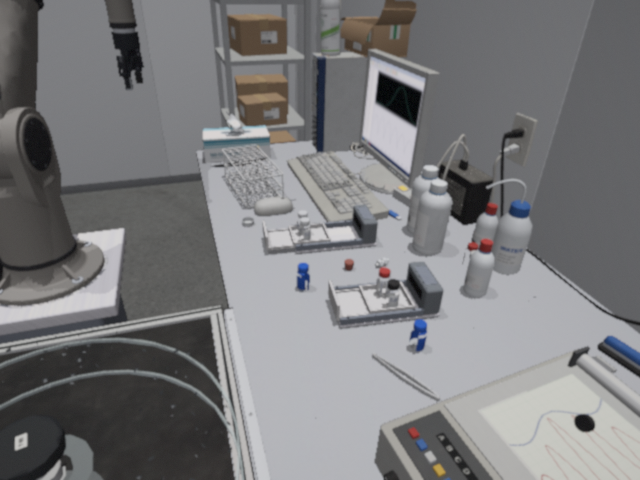

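```bash
cat > h.py <<'E'
import numpy as np,cv2
from bench import *
from scipy.spatial.transform import Rotation as R
def cloud(n,d):
    c=calibration(n);v,u=np.mgrid[0:480,0:640]
    P=np.stack([(u-c['cx'])/c['fx']*d,-(v-c['cy'])/c['fy']*d,-d],-1)
    return P@R.from_rotvec(c['orientation']).as_matrix().T+c['eye']
def proj(n,X):
    c=calibration(n);p=(np.atleast_2d(X)-c['eye'])@R.from_rotvec(c['orientation']).as_matrix()
    return np.c_[c['cx']+c['fx']*p[:,0]/-p[:,2],c['cy']-c['fy']*p[:,1]/-p[:,2]]
E
python3 - <<'E'
from h import *
d=np.load('pics/top0d.npy');P=cloud('top',d);im=cv2.imread('pics/top0.png')
for u,v in [(265,290),(265,238),(284,242),(295,160),(438,172),(415,270),(420,209),(441,212),(351,220),(361,183),(201,295),(366,282),(490,221),(350,250),(200,330)]: print((u,v),P[v,u].round(3))
cv2.imwrite('pics/crop.png',np.hstack([cv2.resize(im[140:310,230:330],None,fx=3.5,fy=3.5,interpolation=2),cv2.resize(im[140:310,380:480],None,fx=3.5,fy=3.5,interpolation=2)]))
for box in [(230,140,330,310),(380,140,480,310)]:
    x0,y0,x1,y1=box;q=P[y0:y1,x0:x1].reshape(-1,3)
    b=q[(q[:,2]>.06)&(q[:,2]<.076)]
    print('block',len(b),cv2.minAreaRect(b[:,:2].astype(np.float32)))
    b=q[(q[:,2]>.010)]
    print('all',cv2.minAreaRect(b[:,:2].astype(np.float32)))
    b=q[(q[:,2]>.035)&(q[:,2]<.06)]
    b=q[(q[:,2]>.035)&(q[:,2]<.055)]
    print(np.percentile(b,[0,5,50,95,100],axis=0).round(3))
    for lo,hi in[(.012,.02),(.02,.028),(.04,.054)]:
        s=q[(q[:,2]>lo)&(q[:,2]<hi)];print(lo,len(s),cv2.minAreaRect(s[:,:2].astype(np.float32)))
E
```

```text
(265, 290) [ 0.481 -0.034  0.05 ]
(265, 238) [ 0.571 -0.021  0.075]
(284, 242) [ 0.568 -0.057  0.078]
(295, 160) [ 0.726 -0.051  0.071]
(438, 172) [ 0.742 -0.317  0.069]
(415, 270) [ 0.558 -0.3    0.04 ]
(420, 209) [ 0.665 -0.291  0.073]
(441, 212) [ 0.664 -0.329  0.076]
(351, 220) [ 0.64  -0.17   0.021]
(361, 183) [ 0.718 -0.18   0.015]
(201, 295) [0.458 0.092 0.003]
(366, 282) [ 0.521 -0.212  0.056]
(490, 221) [ 0.667 -0.425  0.051]
(350, 250) [ 0.586 -0.177 -0.   ]
(200, 330) [0.394 0.081 0.001]
block 1213 ((0.6543315052986145, -0.04412658140063286), (0.09961216151714325, 0.18413875997066498), 85.92100524902344)
all ((0.5818326473236084, -0.03476272523403168), (0.40929967164993286, 0.18069633841514587), 10.257102966308594)
[[ 0.476 -0.1    0.035]
 [ 0.478 -0.093  0.036]
 [ 0.705 -0.033  0.048]
 [ 0.755  0.059  0.053]
 [ 0.766  0.085  0.055]]
0.012 3000 ((0.6293429732322693, -0.005351454019546509), (0.16924239695072174, 0.2953052520751953), 84.62194061279297)
0.02 1677 ((0.6284441947937012, 0.001502200961112976), (0.18285872042179108, 0.2921633720397949), 84.54609680175781)
0.04 314 ((0.6065759062767029, -0.039229124784469604), (0.09865441918373108, 0.25616174936294556), 84.93608093261719)
block 1251 ((0.7065953016281128, -0.31692197918891907), (0.10014782845973969, 0.10727257281541824), 82.6559829711914)
all ((0.5689902901649475, -0.2837750315666199), (0.13351114094257355, 0.40286901593208313), 72.69009399414062)
[[ 0.553 -0.368  0.035]
 [ 0.556 -0.356  0.037]
 [ 0.659 -0.305  0.047]
 [ 0.73  -0.27   0.053]
 [ 0.758 -0.261  0.055]]
0.012 2441 ((0.6560661792755127, -0.3113253712654114), (0.09939976036548615, 0.19818547368049622), 83.59264373779297)
0.02 1101 ((0.6539243459701538, -0.31167933344841003), (0.10046040266752243, 0.19487817585468292), 83.59989166259766)
0.04 356 ((0.6546362638473511, -0.31056317687034607), (0.09864827990531921, 0.19587767124176025), 83.40834045410156)
```

View pics/crop.png

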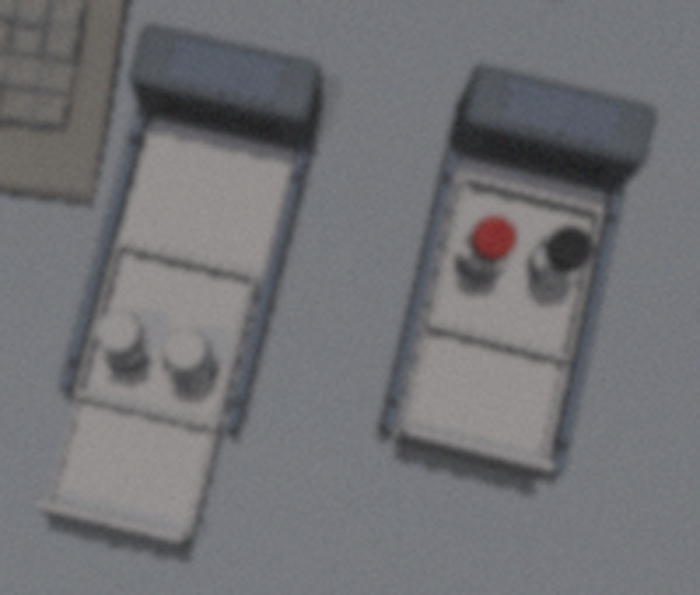

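Run:
```python
from h import *
from scipy.optimize import minimize
d=np.load('pics/top0d.npy');P=cloud('top',d)
q=P[140:310,230:480].reshape(-1,3)
for name,c,yaw in[('r1',(.63,-.04),-5),('r2',(.655,-.311),-6.4)]:
  for it in range(4):
    a=np.radians(yaw);M=np.array([[np.cos(a),-np.sin(a)],[np.sin(a),np.cos(a)]])
    l=(q[:,:2]-c)@M
    m=(abs(l[:,0])<.2)&(abs(l[:,1])<.062)&(q[:,2]>.012)&(q[:,2]<.075)
    k=m&(l[:,0]>-.085)&(abs(l[:,1])>.038) # rails + block
    r=cv2.minAreaRect(q[k][:,:2].astype(np.float32))
    top=m&(q[:,2]>.06)&(l[:,0]>.05); rt=cv2.minAreaRect(q[top][:,:2].astype(np.float32))
    yaw=r[2]-90 if r[2]>45 else r[2]
    yt=rt[2]-90 if rt[2]>45 else rt[2]
    print(name,r,rt,yt)
    yaw=yaw
    # centre from block top: rear edge at +100
    tl=(q[top][:,:2]-c)@M
    lip=m&(l[:,0]<-.08)&(q[:,2]>.038)
    L=l[lip]
    print(' block x',np.percentile(tl[:,0],[1,50,99]).round(4),'y',np.percentile(tl[:,1],[1,50,99]).round(4),'lip x',np.percentile(L[:,0],[2,50,98]).round(4),'y',np.percentile(L[:,1],[2,50,98]).round(4), 'z',np.percentile(q[lip][:,2],[50,95]))
    c=np.array(c)+M@np.array([0,np.percentile(tl[:,1],[1,99]).mean()])+M@np.array([np.percentile(tl[:,0],[1,99]).mean()-.082,0])
    print(' c',c,yaw)
```

```text
r1 ((0.6460954546928406, -0.0355486124753952), (0.11244917660951614, 0.20000024139881134), 84.546630859375) ((0.7269759178161621, -0.04916711151599884), (0.09995444864034653, 0.038407064974308014), 84.24735260009766) -5.752647399902344
 block x [0.0791 0.0949 0.1139] y [-0.0497 -0.0016  0.0471] lip x [-0.1515 -0.1488 -0.1456] y [-0.0369  0.0007  0.0385] z [0.04949844 0.0524998 ]
 c [ 0.64432705 -0.04255376] -5.453369140625
r1 ((0.6525653004646301, -0.0420842207968235), (0.10066685080528259, 0.18587690591812134), 84.546630859375) ((0.7269759178161621, -0.04916711151599884), (0.09995444864034653, 0.038407064974308014), 84.24735260009766) -5.752647399902344
 block x [0.0647 0.0806 0.0993] y [-0.0477  0.0004  0.0491] lip x [-0.1659 -0.1628 -0.0803] y [-0.0368  0.0001  0.0382] z [0.04958618 0.06881878]
 c [ 0.64436335 -0.04185495] -5.453369140625
r1 ((0.6529668569564819, -0.036724284291267395), (0.11141452938318253, 0.1860961765050888), 84.546630859375) ((0.7269759178161621, -0.04916711151599884), (0.09995444864034653, 0.038407064974308014), 84.24735260009766) -5.752647399902344
 block x 
[... 1624 characters left out ...]
.10014782845973969, 0.037225157022476196), 82.6559829711914) -7.344017028808594
 block x [0.0647 0.0804 0.0993] y [-0.0485  0.0004  0.0487] lip x [-0.1033 -0.1012 -0.0972] y [-0.0384  0.0008  0.0382] z [0.04918758 0.05232511]
 c [ 0.66005036 -0.31182457] -6.48260498046875
r2 ((0.6679831743240356, -0.3131658434867859), (0.1004510447382927, 0.1860344558954239), 83.51739501953125) ((0.7413316965103149, -0.32139894366264343), (0.10014782845973969, 0.037225157022476196), 82.6559829711914) -7.344017028808594
 block x [0.0647 0.0804 0.0993] y [-0.0486  0.0003  0.0486] lip x [-0.1033 -0.1012 -0.0972] y [-0.0386  0.0007  0.0381] z [0.04918758 0.05232511]
 c [ 0.66005036 -0.31182457] -6.48260498046875
```

{"fn": "servo_tool", "kwargs": {
  "increments": [0,0,0,0,0,-0.11,0,0,0,0,0,0,-0.1,0,0,0,0,0,0,0,0,0,0,0,0,0,0,0,0,0,0,0,0,0,0,0,0,0,0,0,0,0,0,0,0,0,0,0,0,0,0,0,0,0,0,0],
  "squeeze": 20
}}

```text
clock: 1.1
tcp_pos: [0.2032, 0.6437, 0.2313]
orientation: [-2.325, -2.112, -0.0]
contact_force: [0.3, -0.4, 0.2]
grip_width: -0.0002
```

```bash
cat >> h.py <<'E'
def to(*pts,yaw=None):
    o=get_obs();M=R.from_rotvec(o['orientation']).as_matrix();p=o['tcp_pos']
    print('t',o['clock'],'tcp',p.round(4),'x yaw',np.degrees(np.arctan2(M[1,0],M[0,0])).round(2),'z',M[:,2].round(3),'F',o['contact_force'].round(1),'w',o['grip_width'],'q',o['joints'].round(2))
    for X in pts:
        X=np.array(X);print(' ->',X,(M.T@(X-p)*1000).round(1));p=X
R1=np.array([.6444,-.042]);R2=np.array([.660,-.312]);Y1=np.radians(-5.5);Y2=np.radians(-6.5)
def loc(k,x,y,z):
    c,a=[(R1,Y1),(R2,Y2)][k-1]
    return np.array([c[0]+np.cos(a)*x-np.sin(a)*y,c[1]+np.sin(a)*x+np.cos(a)*y,z])
E
python3 -c "
from h import *
print(proj('top',[loc(1,-.166,0,.05),loc(1,-.1,0,.05),loc(2,-.103,0,.05)]))
to((.45,.35,.2),loc(1,-.200,0,.16),loc(1,-.200,0,.027),loc(1,-.11,0,.027))"
```

```text
[[260.68683965 290.27462772]
 [270.17473663 255.3669748 ]
 [416.38618005 269.2935665 ]]
t 1.1 tcp [0.2032 0.6437 0.2313] x yaw 84.51 z [ 0.  0. -1.] F [ 0.3 -0.4  0.2] w -0.00022124877318081105 q [-1.34  0.48 -0.02  1.55  0.01  1.11  0.11]
 -> [0.45 0.35 0.2 ] [-268.7  273.8   31.3]
 -> [ 0.44532076 -0.02283085  0.16      ] [-371.6   31.    40. ]
 -> [ 0.44532076 -0.02283085  0.027     ] [ -0.   0. 133.]
 -> [ 0.53490642 -0.03145697  0.027     ] [-0. 90. -0.]
```

{"fn": "servo_tool", "kwargs": {
  "increments": [-30,31,4,0,0,0,0,-40,40,5,0,0,0,0,-40,40,5,0,0,0,0,-40,40,5,0,0,0,0,-40,40,4,0,0,0,0,-40,41,4,0,0,0,0,-39,42,4,0,0,0,0,0,0,0,0,0,0,0]
}}

```text
clock: 2.1
tcp_pos: [0.454, 0.3445, 0.2003]
orientation: [2.333, 2.1, -0.0]
contact_force: [0.5, 0.4, 0.3]
grip_width: -0.0
```

{"fn": "servo_tool", "kwargs": {
  "increments": [-40,3,5,0,0,0,0,-56,4,6,0,0,0,0,-60,5,6,0,0,0,0,-60,5,6,0,0,0,0,-60,5,6,0,0,0,0,-56,5,6,0,0,0,0,-40,4,5,0,0,0,0,0,0,0,0,0,0,0]
}}

```text
clock: 3.1
tcp_pos: [0.4451, -0.0258, 0.1603]
orientation: [2.33, 2.107, -0.001]
contact_force: [-0.2, -0.1, 0.3]
grip_width: 0.0001
```

```bash
python3 -c "
from h import *
to(loc(1,-.200,0,.027),loc(1,-.11,0,.027))
p,d=grab_frame('side');cv2.imwrite('pics/s1.png',p[:,:,::-1])
p,d=grab_frame('top');cv2.imwrite('pics/t1.png',p[:,:,::-1])"
```

```text
t 3.1 tcp [ 0.4451 -0.0258  0.1603] x yaw 84.24 z [-0. -0. -1.] F [-0.2 -0.1  0.3] w 0.00012233158125185905 q [-0.32  0.19  0.27  2.17 -0.07  0.79  1.46]
 -> [ 0.44532076 -0.02283085  0.027     ] [ 3.000e+00 -1.000e-01  1.333e+02]
 -> [ 0.53490642 -0.03145697  0.027     ] [ 0.4 90.  -0. ]
```

View pics/s1.png

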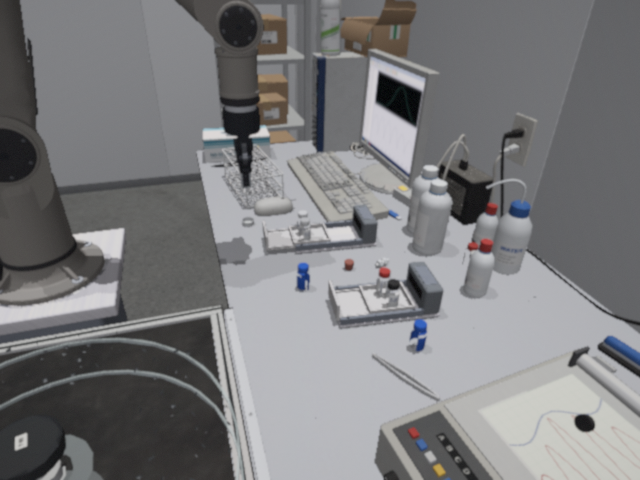

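{"fn": "servo_tool", "kwargs": {
  "increments": [1,0,16,0,0,0,0,1,0,20,0,0,0,0,1,0,22,0,0,0,0,0,0,22,0,0,0,0,0,0,22,0,0,0,0,0,0,18,0,0,0,0,0,0,13,0,0,0,0,0,0,0,0,0,0,0]
}}

```text
clock: 4.2
tcp_pos: [0.4455, -0.0195, 0.0267]
orientation: [-2.323, -2.114, 0.001]
contact_force: [-0.2, 0.3, -0.3]
grip_width: -0.0
```

```bash
python3 -c "
from h import *
to(loc(1,-.177,0,.027),loc(1,-.111,0,.027));print(proj('side',get_obs()['tcp_pos']))
p,d=grab_frame('side');cv2.imwrite('pics/s2.png',cv2.resize(p[130:280,180:400,::-1],None,fx=3.5,fy=3.5))"
```

```text
t 4.2 tcp [ 0.4455 -0.0195  0.0267] x yaw 84.61 z [-0.001  0.    -1.   ] F [-0.2  0.3 -0.3] w -1.3438773824252266e-05 q [-0.26  0.45  0.19  2.25 -0.19  0.46  1.56]
 -> [ 0.46821487 -0.0250353   0.027     ] [-3.4 23.2 -0.3]
 -> [ 0.53391102 -0.03136112  0.027     ] [-0.1 66.  -0.1]
[[249.23256093 237.43993403]]
```

View pics/s2.png

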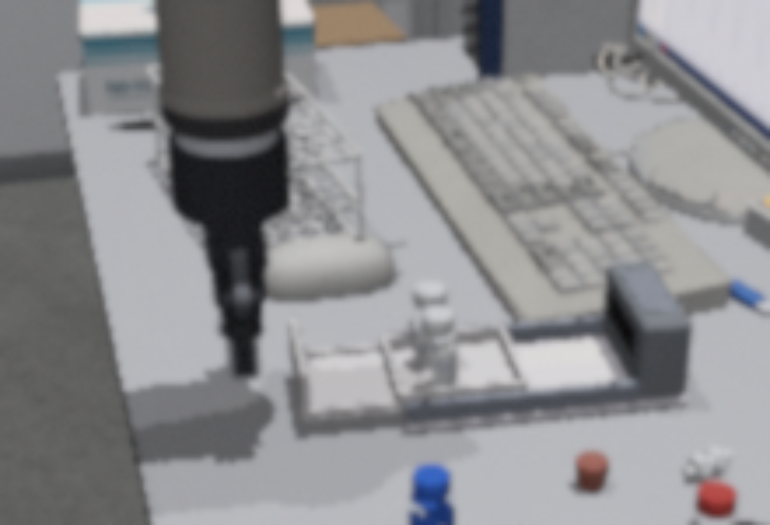

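{"fn": "servo_tool", "kwargs": {
  "increments": [-3,8,0,0,0,0,0,-1,8,0,0,0,0,0,0,4,0,0,0,0,0,0,4,0,0,0,0,0,0,5,0,0,0,0,0,0,6,0,0,0,0,0,0,7,0,0,0,0,0,0,8,0,0,0,0,0]
}}

```text
clock: 5.25
tcp_pos: [0.4953, -0.0293, 0.0271]
orientation: [-2.325, -2.112, 0.001]
contact_force: [-3.3, -0.6, 0.6]
grip_width: 0.0002
```

{"fn": "servo_tool", "kwargs": {
  "increments": [0,7,0,0,0,0,0,0,7,0,0,0,0,0,0,6,0,0,0,0,0,0,5,0,0,0,0,0,0,4,0,0,0,0,0,0,3,0,0,0,0,0,0,2,0,0,0,0,0,0,0,0,0,0,0,0]
}}

```text
clock: 6.25
tcp_pos: [0.5293, -0.0326, 0.0273]
orientation: [2.325, 2.112, 0.001]
contact_force: [-2.1, 0.3, -1.7]
grip_width: -0.0002
```

```bash
python3 -c "
from h import *
to(loc(1,-.111,0,.027))
p,d=grab_frame('top');cv2.imwrite('pics/t2.png',cv2.resize(p[130:320,200:480,::-1],None,fx=2.8,fy=2.8))"
```

```text
t 6.25 tcp [ 0.5293 -0.0326  0.0273] x yaw 84.51 z [ 0. -0. -1.] F [-2.1  0.3 -1.7] w -0.00017567506386919083 q [-0.21  0.54  0.2   2.06 -0.19  0.56  1.6 ]
 -> [ 0.53391102 -0.03136112  0.027     ] [1.7 4.5 0.3]
```

View pics/t2.png

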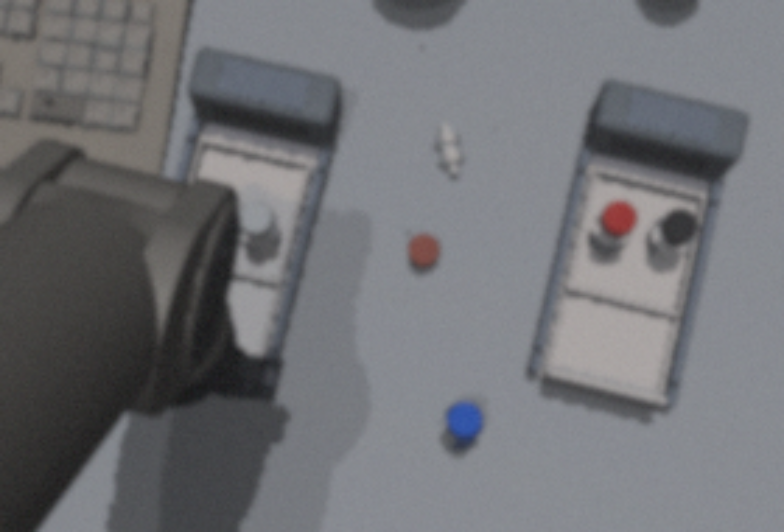

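{"fn": "servo_tool", "kwargs": {
  "increments": [0,1,0,0,0,0,0,0,1,0,0,0,0,0,0,1,0,0,0,0,0,0,1,0,0,0,0,0,0,0,0,0,0,0,0,0,0,0,0,0,0,0,0,0,0,0,0,0,0,0,0,0,0,0,0,0]
}}

```text
clock: 7.3
tcp_pos: [0.5333, -0.033, 0.0274]
orientation: [2.325, 2.112, 0.001]
contact_force: [-1.3, 0.6, -1.4]
grip_width: -0.0002
```

{"fn": "servo_tool", "kwargs": {
  "increments": [0,1,0,0,0,0,0,0,1,0,0,0,0,0,0,0,0,0,0,0,0,0,0,0,0,0,0,0,0,0,0,0,0,0,0,0,0,0,0,0,0,0,0,0,0,0,0,0,0,0,0,0,0,0,0,0]
}}

```text
clock: 8.3
tcp_pos: [0.5351, -0.0331, 0.0273]
orientation: [2.325, 2.112, 0.0]
contact_force: [-2.6, 0.5, 1.5]
grip_width: 0.0003
```

{"fn": "servo_tool", "kwargs": {
  "increments": [0,1,0,0,0,0,0,0,1,0,0,0,0,0,0,1,0,0,0,0,0,0,0,0,0,0,0,0,0,0,0,0,0,0,0,0,0,0,0,0,0,0,0,0,0,0,0,0,0,0,0,0,0,0,0,0]
}}

```text
clock: 9.3
tcp_pos: [0.5358, -0.0332, 0.0269]
orientation: [-2.323, -2.11, 0.004]
contact_force: [-6.9, 1.7, 6.1]
grip_width: -0.0003
```

{"fn": "servo_tool", "kwargs": {
  "increments": [0,1,0,0,0,0,0,0,1,0,0,0,0,0,0,1,0,0,0,0,0,0,0,0,0,0,0,0,0,0,0,0,0,0,0,0,0,0,0,0,0,0,0,0,0,0,0,0,0,0,0,0,0,0,0,0]
}}

```text
clock: 10.3
tcp_pos: [0.5358, -0.0333, 0.0265]
orientation: [-2.32, -2.108, 0.011]
contact_force: [-14.8, 1.0, 12.5]
grip_width: 0.0001
```

{"fn": "servo_tool", "kwargs": {
  "increments": [0,-16,0,0,0,0,0,0,-16,0,0,0,0,0,0,-8,-8,0,0,0,0,0,0,-30,0,0,0,0,0,0,-40,0,0,0,0,0,0,-40,0,0,0,0,0,0,-20,0,0,0.017,0,0,0,0,0,0,0,0]
}}

```text
clock: 11.3
tcp_pos: [0.5025, -0.0299, 0.1673]
orientation: [2.341, 2.091, 0.006]
contact_force: [0.7, -0.3, -0.0]
grip_width: -0.0
```

```bash
python3 -c "
from h import *
to(loc(2,-.066,0,.16),loc(2,-.066,0,.028))
p,d=grab_frame('side');cv2.imwrite('pics/s3.png',cv2.resize(p[130:330,180:460,::-1],None,fx=2.8,fy=2.8))
p,d=grab_frame('top');cv2.imwrite('pics/t3.png',cv2.resize(p[130:320,200:480,::-1],None,fx=2.8,fy=2.8))"
```

```text
t 11.3 tcp [ 0.5025 -0.0299  0.1673] x yaw 83.53 z [ 0.005  0.001 -1.   ] F [ 0.7 -0.3 -0. ] w -1.9789687823749288e-05 q [-0.3   0.27  0.28  2.04 -0.1   0.83  1.49]
 -> [ 0.59442426 -0.30452859  0.16      ] [-262.6  122.2    7.5]
 -> [ 0.59442426 -0.30452859  0.028     ] [ -0.2  -0.6 132. ]
```

View pics/s3.png

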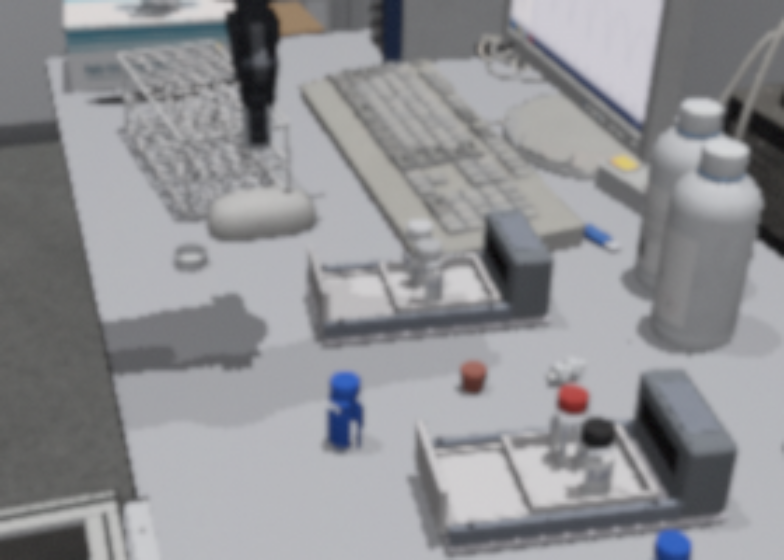

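View pics/t3.png

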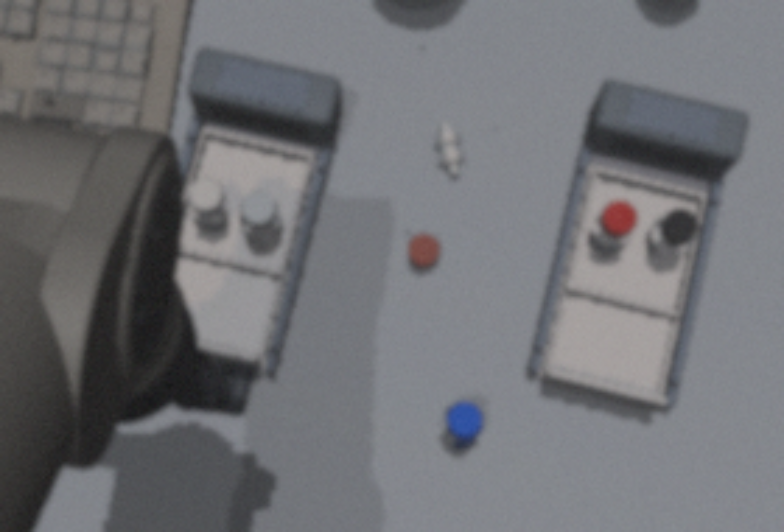

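{"fn": "servo_tool", "kwargs": {
  "increments": [-26,12,1,0,0,0,0,-40,18,1,0,0,0,0,-44,20,1,0,0,0,0,-44,20,1,0,0,0,0,-44,20,1,0,0,0,0,-38,19,1,0,0,0,0,-26,13,1,0,0,0,0,0,0,0,0,0,0,0]
}}

```text
clock: 12.4
tcp_pos: [0.5917, -0.3067, 0.1563]
orientation: [-2.346, -2.088, 0.004]
contact_force: [-1.0, 0.6, -0.2]
grip_width: 0.0003
```

{"fn": "servo_tool", "kwargs": {
  "increments": [0,0,10,0,0,0,0,0,0,18,0,0,0,0,0,0,18,0,0,0,0,0,0,14,0,0,0,0,0,0,10,0,0,0,0,0,0,0,0,0,0,0,0,0,0,0,0,0,0,0,0,0,0,0,0,0]
}}

```text
clock: 13.4
tcp_pos: [0.5933, -0.3043, 0.089]
orientation: [2.342, 2.092, 0.001]
contact_force: [-0.2, 0.7, -0.1]
grip_width: -0.0001
```

```bash
python3 -c "
from h import *
to(loc(2,-.066,0,.028))
print(proj('side',[get_obs()['tcp_pos'],loc(2,-.066,0,.016)]),proj('top',get_obs()['tcp_pos']))
p,d=grab_frame('side');cv2.imwrite('pics/s4.png',cv2.resize(p[180:340,260:460,::-1],None,fx=3.5,fy=3.5))
p,d=grab_frame('top');cv2.imwrite('pics/t4.png',cv2.resize(p[130:320,200:480,::-1],None,fx=2.8,fy=2.8))"
```

```text
t 13.4 tcp [ 0.5933 -0.3043  0.089 ] x yaw 83.53 z [ 0.001 -0.    -1.   ] F [-0.2  0.7 -0.1] w -0.00010984534093628902 q [ 0.17  0.63  0.3   1.7  -0.24  0.84  2.03]
 -> [ 0.59442426 -0.30452859  0.028     ] [-0.1  1.1 61. ]
[[351.08064836 273.69762245]
 [349.5686114  303.85132548]] [[424.58968645 246.42929228]]
```

View pics/s4.png

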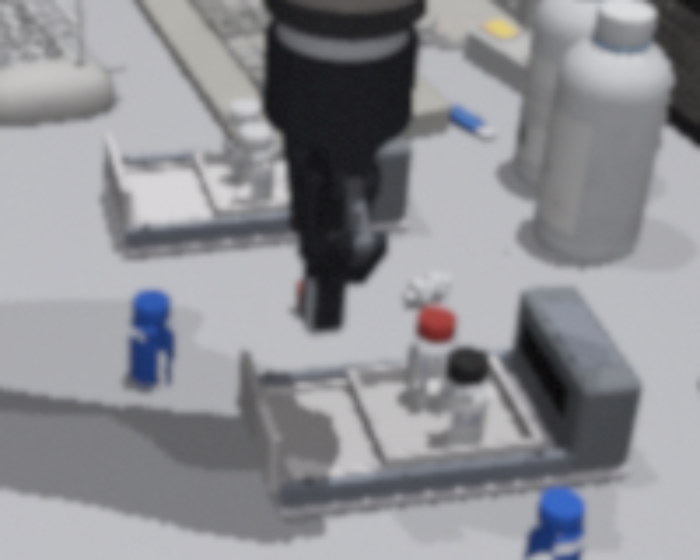

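View pics/t4.png

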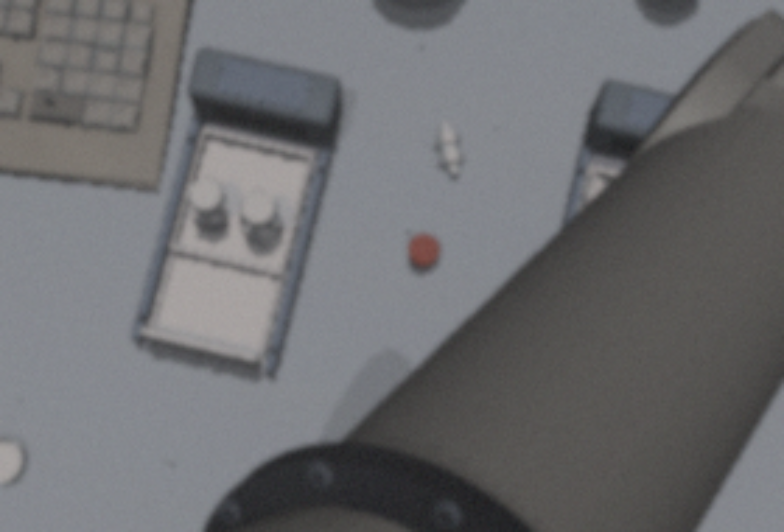

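{"fn": "servo_tool", "kwargs": {
  "increments": [0,0,8,0,0,0,0,0,0,12,0,0,0,0,0,0,12,0,0,0,0,0,0,12,0,0,0,0,0,0,10,0,0,0,0,0,0,7,0,0,0,0,0,0,0,0,0,0,0,0,0,0,0,0,0,0]
}}

```text
clock: 14.5
tcp_pos: [0.5932, -0.3041, 0.0277]
orientation: [2.343, 2.092, 0.0]
contact_force: [0.0, -0.1, 1.1]
grip_width: 0.0
```

{"fn": "servo_tool", "kwargs": {
  "increments": [0,-5,0,0,0,0,0,0,-5,0,0,0,0,0,0,-4,0,0,0,0,0,0,-3,0,0,0,0,0,0,-3,0,0,0,0,0,0,-3,0,0,0,0,0,0,-4,0,0,0,0,0,0,-5,0,0,0,0,0]
}}

```text
clock: 15.5
tcp_pos: [0.5612, -0.3004, 0.0274]
orientation: [2.343, 2.092, 0.001]
contact_force: [2.0, -0.7, -1.1]
grip_width: 0.0
```

```bash
python3 -c "
from h import *
to(loc(2,-.1865,0,.028))
p,d=grab_frame('side');cv2.imwrite('pics/s5.png',cv2.resize(p[180:340,260:460,::-1],None,fx=3.5,fy=3.5))"
```

```text
t 15.5 tcp [ 0.5612 -0.3004  0.0274] x yaw 83.55 z [ 0.001 -0.    -1.   ] F [ 2.  -0.7 -1.1] w 1.0641824281725243e-05 q [ 0.2   0.67  0.27  1.8  -0.26  0.7   2.07]
 -> [ 0.47469885 -0.2908876   0.028     ] [ -0.3 -87.   -0.7]
```

View pics/s5.png

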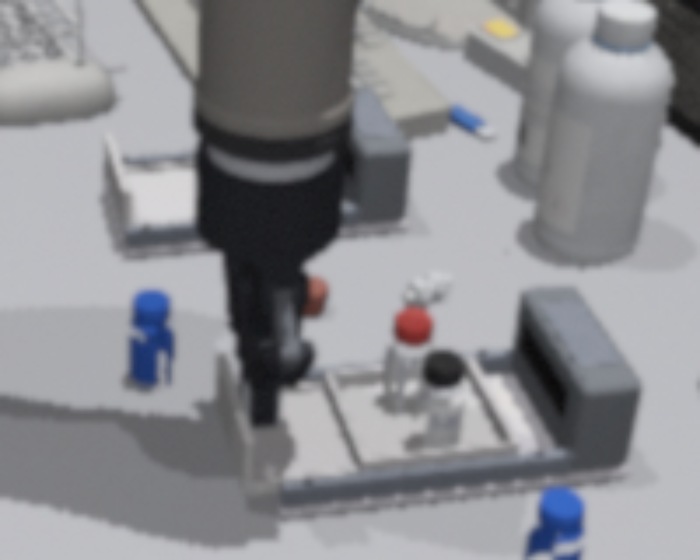

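{"fn": "servo_tool", "kwargs": {
  "increments": [0,-6,0,0,0,0,0,0,-7,0,0,0,0,0,0,-7,0,0,0,0,0,0,-7,0,0,0,0,0,0,-7,0,0,0,0,0,0,-7,0,0,0,0,0,0,-7,0,0,0,0,0,0,-6,0,0,0,0,0]
}}

```text
clock: 16.55
tcp_pos: [0.507, -0.2942, 0.0274]
orientation: [2.343, 2.093, 0.0]
contact_force: [3.2, -1.1, 0.9]
grip_width: -0.0001
```

{"fn": "servo_tool", "kwargs": {
  "increments": [0,-6,0,0,0,0,0,0,-5,0,0,0,0,0,0,-5,0,0,0,0,0,0,-4,0,0,0,0,0,0,-3,0,0,0,0,0,0,-2,0,0,0,0,0,0,-2,0,0,0,0,0,0,-1,0,0,0,0,0]
}}

```text
clock: 17.55
tcp_pos: [0.4803, -0.2913, 0.0274]
orientation: [2.342, 2.092, 0.001]
contact_force: [6.4, -0.7, -1.4]
grip_width: -0.0002
```

{"fn": "servo_tool", "kwargs": {
  "increments": [0,-1,0,0,0,0,0,0,-1,0,0,0,0,0,0,-1,0,0,0,0,0,0,-1,0,0,0,0,0,0,0,0,0,0,0,0,0,0,0,0,0,0,0,0,0,0,0,0,0,0,0,0,0,0,0,0,0]
}}

```text
clock: 18.55
tcp_pos: [0.4803, -0.2913, 0.0276]
orientation: [2.336, 2.09, 0.005]
contact_force: [14.3, -2.7, -10.1]
grip_width: 0.0001
```

{"fn": "servo_tool", "kwargs": {
  "increments": [0,8,0,0,0,0,0,0,10,0,0,0,0,0,0,6,0,0,0,0,0,0,0,-15,0,0,0,0,0,0,-30,0,0,0,0,0,0,-40,0,0,0,0,0,0,-40,0,0,0,0,0,0,-25,0,0,0,0]
}}

```text
clock: 19.55
tcp_pos: [0.4994, -0.2939, 0.1803]
orientation: [2.342, 2.09, 0.002]
contact_force: [0.2, -0.3, 0.0]
grip_width: 0.0002
```

{"fn": "servo_tool", "kwargs": {
  "increments": [40,0,-10,0,0,0,0,55,0,-10,0,0,0,0,55,0,0,0,0,0,0,55,0,0,0,0,0,0,60,0,0,0,0,0,0,60,0,0,0,0,0,0,55,0,0,0,0,0,0,30,0,0,0,0,0,0]
}}

```text
clock: 20.55
tcp_pos: [0.5451, 0.1173, 0.1982]
orientation: [-2.339, -2.096, -0.001]
contact_force: [0.2, -0.8, -0.3]
grip_width: 0.0002
```

```bash
python3 -c "
from h import *
to()
p,d=grab_frame('side');cv2.imwrite('pics/s6.png',cv2.resize(p[150:340,220:460,::-1],None,fx=3,fy=3))
p,d=grab_frame('top');cv2.imwrite('pics/t6.png',cv2.resize(p[130:320,200:480,::-1],None,fx=2.8,fy=2.8))
P=cloud('top',d)
q=P[140:330,200:480].reshape(-1,3)
for c,a in((R1,Y1),(R2,Y2)):
    M=np.array([[np.cos(a),-np.sin(a)],[np.sin(a),np.cos(a)]]);l=(q[:,:2]-c)@M
    m=(l[:,0]<-.09)&(l[:,0]>-.23)&(abs(l[:,1])<.035)&(q[:,2]>.042)&(q[:,2]<.056);print(m.sum(),np.percentile(l[m][:,0],[2,50,98]).round(4) if m.sum() else '')
"
```

```text
t 20.55 tcp [0.5451 0.1173 0.1982] x yaw 83.73 z [ 0.     0.001 -1.   ] F [ 0.2 -0.8 -0.3] w 0.00019388980256161833 q [-0.49  0.32  0.2   1.89 -0.08  0.94  1.21]
142 [-0.0982 -0.0956 -0.0922]
162 [-0.1979 -0.195  -0.0958]
```

View pics/s6.png

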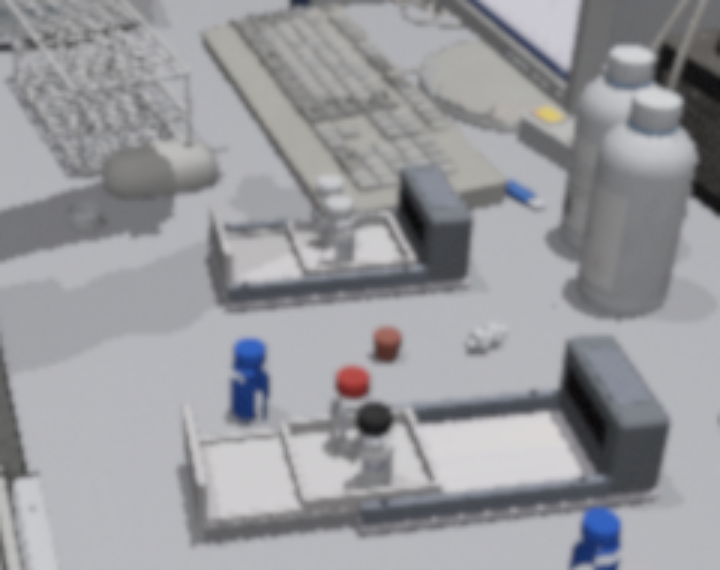

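View pics/t6.png

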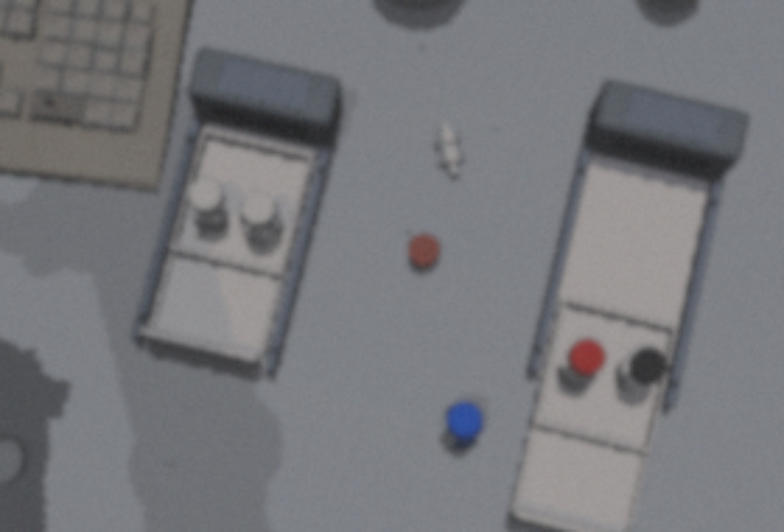

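```bash
python3 -c "
from bench import *
print(hand_in())"
```

```text
the job is handed in; nothing more can be done
None
```

I pushed tray 1 (left reader, white caps) home with the closed fingertips. It met a hard stop, with the force rising to about 15 N and no further movement. I then hooked the closed fingertips behind tray 2's lip (right reader, red and black caps) and drew it out until it met its stop, at about 14 N. I raised the fingers clear and handed in at about 21 s of the 45 s allowed. The hand-in gave no verdict.

- **Tray positions:** the depth image puts the middle of tray 1's lip at -95.6 mm and tray 2's at -195.0 mm. The expected values for home and full stop are -97 and -197. Both are off by about the same 1.5 to 2 mm, which is within the calibration error.
- **Vials and loose items:** all four vials look upright in their bays. The stopper, the fitting and both blue vials show no visible movement. I did not re-measure the cap; it sits under the arm's shadow in the last pictures, and the arm never came near it.
- **One disagreement:** the pull ended 5 to 6 mm short of where I had predicted the fingertip would stop. I put this down to position bias, because the force and the depth image both show the tray at its stop.

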